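# Release the lid clamp of the cold-brew pot

### The job

Release the lid clamp of the steel cold-brew pot: unscrew the wing nut on its hinged eyebolt until the nut stands clear of the raised keeper lips of the slotted lug, then swing the bolt out of the slot, away from the pot, and down until it lies about level, and let go. Do not force the nut or bolt against the lug or bear hard on the lid, and leave the cup, pitcher and tamper alone.

Things in the scene. Friction and masses are not known exactly. Their poses are not given: they have to be found in the camera images.
- nut_wings (a point): Middle of the wings of the plain steel wing nut, on the bolt's axis, 24 mm above the nut's underside, 10 mm below the wing tops. x runs along the wings (54 mm over both, 12 mm thick along y), z along the bolt away from the eye. Only the upper 20 mm is free to grip; there nothing is thicker than 12 mm. It starts between fully tight and 0.5 rad looser.
- nut_flange (a point): Centre of the nut's underside, 61 mm from the eye when fully tight. Flange 22 mm across, 5 mm thick; hub over it 18 mm across, up to 14 mm. Loosening is counterclockwise seen from above: it rises 20 mm per turn, needs 0.12 N m, stays where left, stops at 4.4 rad (14 mm), which always clears the lips. Not clear, the flange jams behind the lips within about 0.2 rad of swing, even at a light push; past 0.3 rad it is free.
- bolt_eye (a point): Eye of the eyebolt: the point on its hinge pin, 85 mm above the work surface, outside the pot, 108 mm from the pot's axis. y is the hinge pin; with the bolt upright x points straight out from the pot; z runs along the bolt (10 mm diameter, tip 86 mm from the eye). The eye has a little play: the bolt gives sideways about 2 mm at the nut, lightly sprung, before its shank meets the slot's sides.
- eyebolt (a joint): Swing of the eyebolt in rad: 0 upright in the slot (at its inner stop), growing as it swings outward, 1.57 level, stop at 1.65. The hinge is stiff (0.12 N m): the bolt stays where it is left. The nut is carried with it. While the flange is behind the lips, push or pull with only a few N: more turns are needed, not more force.
- slot (a point): Centre of the slotted lug's seat, on the upright bolt's axis, 60 mm above the eye, 145 mm above the work surface, 1 mm above the lid. x points out along the slot (13 mm wide, open outward). From 12.5 to 15.5 mm out, a screwed-on keeper plate rises past the seat on both sides of the slot as two lips. How high they stand (some mm) is adjusted differently each time and this point does not tell it.
- lid: Round flat steel lid, 184 mm across, with the lug as part of it; origin on the pot's axis at the work surface, x pointing towards the clamp. Its top is 144 mm above the work surface; a black knob, 44 mm across, stands in its middle up to 165 mm. The pot below is 170 mm across, heavy, and does not move.
- cup: White cup, 80 mm across, 65 mm high, origin under its centre. Bystander.
- pitcher: Steel milk pitcher, 88 mm across, 100 mm high, origin under its centre. Bystander.
- tamper: Coffee tamper, steel foot 58 mm across, dark wooden handle, 82 mm high, origin under its centre. Bystander.

How it is judged:
On the way:
1. the wing nut is loosened: its middle is over 87.5 mm from the eye along the bolt (about 3 mm above fully tight) (z of nut_wings in the frame of bolt_eye above 0.0875 m and value of joint eyebolt below 0.2 rad), for 0.1 s.
At the end, for the whole second after the job is handed in: The eyebolt lies swung out of the slot by more than 1.2 rad (69 degrees from upright) and is at rest, with the nut still loose (its middle over 87.5 mm from the eye) (value of joint eyebolt above 1.2 rad and velocity of joint eyebolt below 0.1 rad/s and z of nut_wings in the frame of bolt_eye above 0.0875 m); the robot touches nothing.
It fails at once if the nut or bolt is forced against the lug with more than 25 N (contact force between eyebolt and lid above 25 N).
It fails at once if the robot bears on the lid with more than 15 N (contact force between any of the fingers, the arm and lid above 15 N).
It fails at once if the cup, pitcher or tamper is moved by more than 30 mm (distance of any of cup, pitcher, tamper from where it was at the start of the episode above 0.03 m).
It also fails if it takes over 72 s, if anything falls off the work surface, if the arm or the gripper's body presses on something with over 40 N, if the wrist force passes 120 N, or if a joint passes its speed limit or range.

### The arm

A 6-joint arm with a two-finger parallel gripper is mounted at the origin on the work surface. World frame = base frame: x ahead of the robot, y to its left, z up, the work surface at z = 0. Lengths are in m, angles in rad, forces in N, time in s.
With the tool pointing down it reaches from about 0.35 to 0.775 m from the base axis. Payload 7.3 kg.
Tool frame: the origin (TCP) lies at the very end of the fingers, on their centre line; the grasp point (between the pads) lies 19 mm behind it; z points along the fingers, y is the line along which they close (so a half turn about z gives the same grasp; the last joint's range is limited). The gripper opens to 92 mm and grips with 3 to 60 N. Pads are 19 mm wide; open, the fingers measure 130 mm over their backs; the gripper's body (75 mm by 190 mm) begins 47 mm behind the grasp point.
Start: joints at [-1.257, 0.342, 1.524, -0, 1.275, -0.146], TCP at [0.233, -0.47, 0.227] pointing down, gripper open.
Joint ranges: [-2.53, 2.53], [-0.77, 2.02], [0.04, 2.7], [-1, 4.14], [0.28, 2.66], [-3.11, 3.11]. Speed limits (rad/s): [2.57, 2.57, 3.14, 3.14, 3.14, 3.14].

### API

Orientations are given as [roll, pitch, yaw] about the fixed x, y, z axes, in that order (R = Rz(yaw) Ry(pitch) Rx(roll)).
In Python, from cell import robot gives the robot as it stands.
- The arm moves only by the tool apply_moves, never from a script. Its argument "motion" is text: rows parted by semicolons, each of 7 numbers parted by spaces: the opening in per cent of the stroke, from 0 (shut) to 100 (fully open), then the shift along the tool's x, y, z in cm, then the turn, a rotation vector about the tool's x, y, z in rad. A call has 1 to 20 rows; each row shifts and turns the commanded pose from where the row before left it, along the tool's axes as they then stand; what a row does not reach is not made up. A row lasts 1/8 s, in which the tool goes at most 62.5 mm and 10.7 degrees, less where a joint would pass 70% of its speed; a pose out of reach is approached as far as the arm can. A call with a gripper value outside its range is refused whole. The fingers move at their own pace and stop on an object; "force" is the grip in N (left out, the last holds). Time passes only in rows, so rows that do not move let the fingers close. It gives the time, the measured TCP pose, the force, the opening and the grip force at its end, in the units of the state.
- robot.observe(): the state, without advancing time (a new reading comes with each control period).
- robot.read_camera(name): name is "side" or "top"; returns a dict with "img" (420x560x3 uint8, red, green, blue), "fovy" (degrees; the focal length in pixels is half the picture's height over the tangent of half this angle, whatever the lens; pixels are square), "cx", "cy" (the principal point, pixels), "R" (3x3) and "t" (3): a world point X has camera coordinates R X + t. Camera axes: x right, y down, z forward; pixel columns grow to the right and rows downward; lengths in m; the calibration is good to about 2 mm. A picture is of the moment at which its call begins. There is no depth.
- robot.hand_in(): hands the job in; it is judged then, once.
Trained networks look in a picture, given as the dict that the camera call returned (one of the last four; its "shot" number tells which), for a name from the list of things; names that differ only in an ending like _2 or _b are one class to them, and where a whole thing is asked for, a point or a joint stands for the part that bears it (a point fixed in the world has none). Each returns a list of dicts, best first, with "score" (0 to 1); they miss things now and then, are a little off and sometimes report something else, mostly with a low value. They report only what shows in the picture. A call takes as long as a camera call.
- robot.search_frame(target, picture): "centre" ([x, y, z] in m, in world coordinates, good to about 4 mm: the middle of the surface that is visible of it).
- robot.trace(target, picture): "pixels" (420x560 bool, what is visible of it).
The state is a dict: "time": time; "qpos": joint angles; "qvel": joint speeds; "joint_efforts": joint torques, N m; "tool_pos": TCP position; "tool_rot": TCP orientation; "contact_force": force on the tool from outside, world axes, zero at the start; "torque": the same for the moment, N m; "opening": finger opening in m; "grip_force": force on a finger pad.
Only numpy, scipy, OpenCV 4.12 (cv2) and the standard library are available. Lean on these libraries where they do the work, as an engineer would, in place of code of your own. Each camera call takes 0.05 s, during which the arm holds its last target. There are 200 camera calls.

## Working session

There is one attempt and no reset: what is moved stays moved. The work goes in short steps, Python scripts to look and compute and a tool call to move; the robot and the scene stay as the last step left them, time stands still between calls to the robot, and variables do not carry over. Pictures are saved under pics/ and viewed, at most 10 in all, crops included, and the job is handed in when it is done.

Besides the shell and the picture viewer there is one more tool, called after ">>>" as a command line: name --argument value ..., lists and objects as JSON in quotes. apply_moves: Moves the arm, as the interface text tells. Its arguments: {"type":"object","properties":{"motion":{"type":"string"},"force":{"type":"number"}},"required":["motion"]}

```bash
mkdir -p pics; ls
python3 - <<'E'
from cell import robot
import cv2,numpy as np
s=robot.observe(); print(s['time'],s['tool_pos'],s['tool_rot'],s['opening'])
ims=[]
for n in ['side','top']:
    p=robot.read_camera(n); ims.append(p['img'])
    print(n,p['fovy'],p['cx'],p['cy'],np.round(p['R'],3).tolist(),np.round(p['t'],3))
    for t in ['nut_wings','nut_flange','bolt_eye','slot','lid','cup','pitcher','tamper','eyebolt']:
        print(t,[(np.round(d['centre'],4).tolist(),round(d['score'],2)) for d in robot.search_frame(t,p)[:2]])
    cv2.imwrite(f'pics/{n}0.png',p['img'][:,:,::-1])
E
```

```text
pics
0.0 [ 0.23285639 -0.47005967  0.2260346 ] [-3.14003529e+00 -2.33892205e-04  4.59781433e-01] 0.09150787524453761
side 45.804164627830055 277.74717849718775 202.3024108032806 [[-0.996, -0.091, 0.023], [-0.07, 0.551, -0.832], [0.063, -0.829, -0.555]] [0.579 0.137 1.167]
nut_wings [([0.5749, -0.0144, 0.1748], 0.78)]
nut_flange [([0.5777, -0.0109, 0.1691], 0.6)]
bolt_eye [([0.5782, -0.0109, 0.163], 0.74)]
slot [([0.4729, 0.0296, 0.1504], 0.66)]
lid [([0.4772, 0.0228, 0.1412], 0.65)]
cup [([0.6519, 0.1544, 0.0382], 0.61)]
pitcher [([0.5147, -0.2326, 0.0879], 0.92)]
tamper [([0.6304, -0.1566, 0.0164], 0.8), ([0.5137, -0.2299, 0.086], 0.6)]
eyebolt [([0.5766, -0.0118, 0.1677], 0.93)]
top 54.125526595661555 276.5764692328086 202.66905518930494 [[0.026, -0.999, -0.026], [-0.983, -0.021, -0.181], [0.18, 0.03, -0.983]] [0.019 0.572 0.874]
nut_wings [([0.5753, -0.0169, 0.1769], 0.49)]
nut_flange [([0.5775, -0.0197, 0.1797], 0.64)]
bolt_eye [([0.5786, -0.0157, 0.1854], 0.8), ([0.5778, -0.019, 0.1807], 0.65)]
slot [([0.4719, 0.0059, 0.1468], 0.69)]
lid [([0.4707, 0.0092, 0.1446], 0.65)]
cup [([0.6594, 0.1375, 0.0242], 0.56)]
pitcher [([0.5089, -0.2134, 0.0239], 0.9)]
tamper [([0.6262, -0.1613, 0.019], 0.75)]
eyebolt [([0.5764, -0.0166, 0.1815], 0.56)]
```

View pics/top0.png

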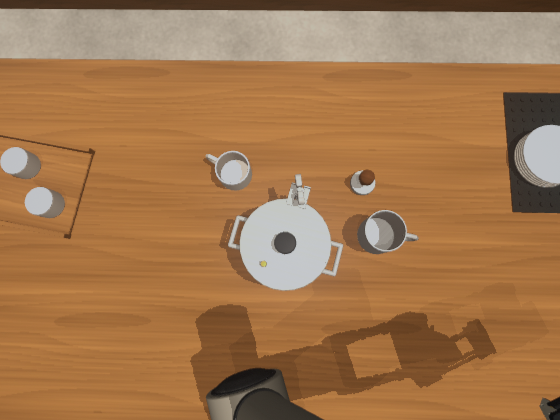

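View pics/side0.png

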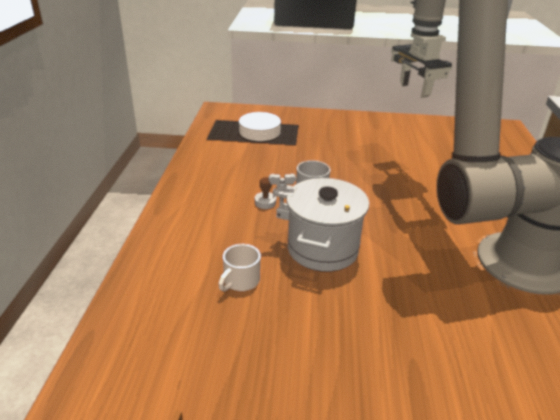

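The top view shows the clamp at about (298,192), on the pot's far side (+x). The tamper is at (363,183), the pitcher at (383,232) and the cup at (233,168). The side view shows the nut at about (284,182).

```bash
cat > h.py <<'E'
import numpy as np,cv2
def f(p): return 210/np.tan(np.radians(p['fovy'])/2)
def proj(p,X):
    c=p['R']@np.asarray(X,float)+p['t']; return np.array([p['cx']+f(p)*c[0]/c[2],p['cy']+f(p)*c[1]/c[2]])
def onz(p,u,v,z):
    d=p['R'].T@np.array([(u-p['cx'])/f(p),(v-p['cy'])/f(p),1]); o=-p['R'].T@p['t']
    return o+d*(z-o[2])/d[2]
def tri(ps,uvs):
    A=[];b=[]
    for p,(u,v) in zip(ps,uvs):
        d=p['R'].T@np.array([(u-p['cx'])/f(p),(v-p['cy'])/f(p),1]);d/=np.linalg.norm(d);o=-p['R'].T@p['t']
        P=np.eye(3)-np.outer(d,d);A.append(P);b.append(P@o)
    return np.linalg.lstsq(np.vstack(A),np.hstack(b),rcond=None)[0]
E
python3 - <<'E'
from cell import robot
from h import *
ps={n:robot.read_camera(n) for n in['top','side']}
tiles=[]
for n,p in ps.items():
    m=robot.trace('lid',p)[0]['pixels']
    c=max(cv2.findContours(m.astype('uint8'),0,1)[0],key=cv2.contourArea)[:,0]
    pts=np.array([onz(p,u,v,.144)[:2] for u,v in c])
    for r in range(30): # robust circle fixed radius .092
        if r==0: q=np.median(pts,0)
        d=pts-q; L=np.linalg.norm(d,axis=1); w=np.clip(1-((L-.092)/.012)**2,0,1)
        q=q+2*(w[:,None]*d/L[:,None]*(L-.092)[:,None]).sum(0)/max(w.sum(),1)
    print(n,'lid',q,(w>0).mean())
    for t in['nut_wings','eyebolt']:
        r=robot.trace(t,p)
        if r:
            v,u=np.nonzero(r[0]['pixels']);print(t,r[0]['score'],u.mean(),v.mean(),u.min(),u.max(),v.min(),v.max(),len(u))
    u,v=proj(p,[.577,-.015,.155]).astype(int);print(u,v)
    g=p['img'][v-25:v+25,u-33:u+33,::-1];tiles.append(cv2.resize(g,(396,300),interpolation=cv2.INTER_CUBIC))
cv2.imwrite('pics/crop1.png',np.hstack(tiles))
E
```

```text
top lid [0.47320559 0.01041879] 0.9422382671480144
nut_wings 0.49 299.0372093023256 189.14883720930231 294 304 174 204 215
eyebolt 0.6 299.1223628691983 190.0632911392405 294 304 174 204 237
298 191
side lid [0.47428687 0.01949332] 0.8914027149321267
nut_wings 0.76 282.4325396825397 180.94444444444446 269 295 174 189 252
eyebolt 0.86 281.57992565055764 182.12639405204462 269 294 174 207 269
281 184
```

View pics/crop1.png

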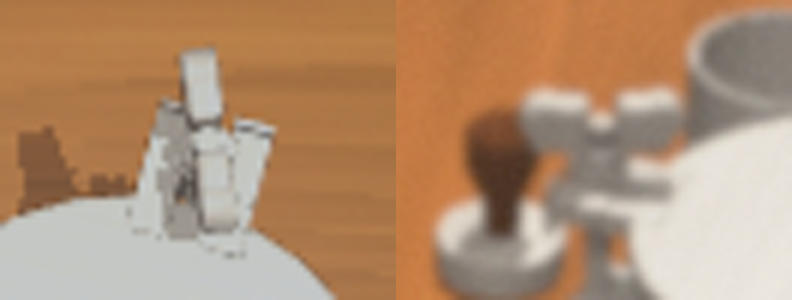

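Run:
```python
from cell import robot
from h import *
T=robot.read_camera('top');S=robot.read_camera('side')
for p,a,b in[(T,(298.2,174.5),(301.8,203.5)),(S,(269.8,175.2),(295.5,175.2))]:
    A,B=onz(p,*a,.181),onz(p,*b,.181);d=A-B;print((A+B)/2,np.linalg.norm(d),np.arctan2(d[1],d[0]))
print(tri([T,S],[(298.2,174.5),(269.8,175.2)]),tri([T,S],[(301.8,203.5),(295.5,175.2)]))
# lug dir
A,B=onz(T,265+215/6,166+118/6,.147),onz(T,265+190/6,166+237/6,.147);print(A,B,np.arctan2(*(A-B)[[1,0]]))
s=robot.observe();print(s['time'],s['tool_pos'],s['contact_force'])
```

```text
[ 0.5757214  -0.01653237  0.181     ] 0.05810314534659159 0.13604877404460303
[ 0.57598674 -0.01233038  0.181     ] 0.05764776324484932 0.13119043894740673
[ 0.60503494 -0.01263953  0.17859813] [ 0.54749803 -0.02056278  0.17835197]
[ 0.58993344 -0.01905612  0.147     ] [ 0.54882134 -0.01128466  0.147     ] -0.18682642829643425
1.5 [ 0.2329965  -0.47048088  0.22672774] [-0.31708312  0.55674303  0.17378346]
```

The nut is at about (0.576, -0.0155) and its wings point along yaw ≈ 0.135. The slot points along ≈ -0.22. I'll move above the nut.

>>> apply_moves --motion "40 4.24 -2.13 0 0 0 0;40 4.24 -2.13 0 0 0 0;40 4.24 -2.13 0 0 0 0;40 4.24 -2.13 0 0 0 0;40 4.24 -2.13 0 0 0 0;40 4.24 -2.13 0 0 0 0;40 4.24 -2.13 0 0 0 0;40 4.24 -2.13 0 0 0 0;40 4.24 -2.13 0 0 0 0;40 4.24 -2.13 0 0 0 0;40 4.24 -2.13 0 0 0 0;40 4.24 -2.13 0 0 0 0;40 0 0 0 0 0 0.16;40 0 0 0 0 0 0.16;40 0 0 0 0 0 0;40 0 0 0 0 0 0" --force 25

```text
time: 3.5
tool_pos: [0.5755, -0.0158, 0.2267]
tool_rot: [3.141, 0.0, 0.143]
contact_force: [0.0, 0.2, -0.5]
opening: 0.0367
grip_force: 0.0
```

Run:
```python
from cell import robot
from h import *
s=robot.observe();print(s['time'],s['tool_pos'],s['tool_rot'],s['qpos'],s['opening'])
tiles=[]
for n in['top','side']:
    p=robot.read_camera(n)
    u,v=proj(p,[.577,-.015,.18]).astype(int);print(u,v,proj(p,s['tool_pos']))
    g=p['img'][v-30:v+30,u-40:u+40,::-1];tiles.append(cv2.resize(g,(400,300),interpolation=cv2.INTER_CUBIC))
cv2.imwrite('pics/crop2.png',np.hstack(tiles))
```

```text
3.5 [ 0.57548881 -0.01577434  0.22672855] [3.14148817e+00 1.13288447e-05 1.42616731e-01] [-1.60445501e-01  4.35542110e-01  1.37982452e+00 -1.06269509e-04
  1.32620565e+00  1.26775983e+00] 0.03674206669790403
299 188 [300.32500605 183.70159309]
282 174 [283.62533448 156.46179684]
```

View pics/crop2.png

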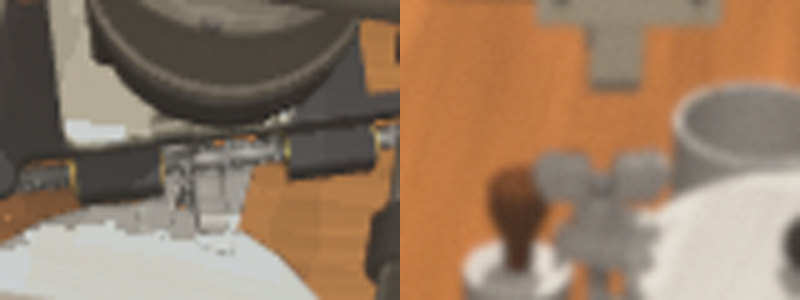

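The fingers straddle the nut: in the side tile the tip is at (615,85) over the nut at (603,180). In the top tile the gap between the fingers spans (163–290,165). Descending and closing lightly.

>>> apply_moves --motion "40 0 -0.15 1.5 0 0 0;40 0 0 1.5 0 0 0;40 0 0 1.5 0 0 0;40 0 0 1.0 0 0 0;40 0 0 0.6 0 0 0;40 0 0 0 0 0 0;25 0 0 0 0 0 0;20 0 0 0 0 0 0;16 0 0 0 0 0 0;8 0 0 0 0 0 0;8 0 0 0 0 0 0;8 0 0 0 0 0 0" --force 4

```text
time: 5.1
tool_pos: [0.5757, -0.0146, 0.166]
tool_rot: [3.141, -0.001, 0.14]
contact_force: [1.0, -3.2, 1.9]
opening: 0.0121
grip_force: 4.0
```

>>> apply_moves --motion "8 0 0.1 0 0 0 0;8 0 0 0 0 0 0;8 0 0 0 0 0 0"

```text
time: 5.48
tool_pos: [0.5756, -0.015, 0.1659]
tool_rot: [-3.142, -0.0, 0.14]
contact_force: [0.8, -1.3, 2.5]
opening: 0.0119
grip_force: 4.0
```

>>> apply_moves --motion "8 0 0.05 0 0 0 0;8 0 0 0 0 0 0;8 0 0 -0.03 0 0 -0.1;8 0 0 -0.03 0 0 -0.1;8 0 0 -0.03 0 0 -0.1;8 0 0 -0.03 0 0 -0.1;8 0 0 -0.03 0 0 -0.1;8 0 0 -0.03 0 0 -0.1;8 0 0 0 0 0 0" --force 25

```text
time: 6.6
tool_pos: [0.5757, -0.016, 0.1677]
tool_rot: [3.141, 0.0, 0.739]
contact_force: [0.7, -1.7, 3.4]
opening: 0.0115
grip_force: 25.0
```

Run:
```python
from cell import robot
s=robot.observe();print(s['tool_pos'],s['contact_force'],s['torque'],s['qpos'][5],s['grip_force'])
```

```text
[ 0.57565711 -0.01604142  0.16768775] [ 0.74416468 -1.69292259  3.3770453 ] [-0.44754158 -0.15711489  0.02172372] 0.67183784275765 24.99956153333187
```

Small forces; continuing to unscrew.

>>> apply_moves --motion "8 0 0 -0.04 0 0 -0.12;8 0 0 -0.04 0 0 -0.12;8 0 0 -0.04 0 0 -0.12;8 0 0 -0.04 0 0 -0.12;8 0 0 -0.04 0 0 -0.12;8 0 0 -0.04 0 0 -0.12;8 0 0 -0.04 0 0 -0.12;8 0 0 -0.04 0 0 -0.12;8 0 0 0 0 0 0"

```text
time: 7.72
tool_pos: [0.5765, -0.0166, 0.1709]
tool_rot: [3.139, 0.002, 1.698]
contact_force: [3.8, -3.2, 2.4]
opening: 0.0119
grip_force: 25.0
```

>>> apply_moves --motion "8 -0.1 0.1 0 0 0 0;8 0 0 0 0 0 0;8 0 0 -0.04 0 0 -0.12;8 0 0 -0.04 0 0 -0.12;8 0 0 -0.04 0 0 -0.12;8 0 0 -0.04 0 0 -0.12;8 0 0 -0.04 0 0 -0.12;8 0 0 -0.04 0 0 -0.12;8 0 0 -0.04 0 0 -0.12;8 0 0 -0.04 0 0 -0.12;8 0 0 0 0 0 0"

```text
time: 9.1
tool_pos: [0.5778, -0.0168, 0.1741]
tool_rot: [3.141, 0.003, 2.66]
contact_force: [5.0, -3.9, 1.2]
opening: 0.0118
grip_force: 25.0
```

>>> apply_moves --motion "8 -0.2 0 0 0 0 0;8 0 0 0 0 0 0;8 0 0 -0.04 0 0 -0.12;8 0 0 -0.04 0 0 -0.12;8 0 0 -0.04 0 0 -0.12;8 0 0 -0.04 0 0 -0.12;8 0 0 -0.04 0 0 -0.12;8 0 0 -0.04 0 0 -0.12;8 0 0 0 0 0 0"

```text
time: 10.22
tool_pos: [0.5785, -0.0171, 0.1763]
tool_rot: [3.141, 0.001, -2.905]
contact_force: [3.5, -1.3, 1.8]
opening: 0.0116
grip_force: 25.0
```

Run:
```python
from cell import robot
s=robot.observe();print(s['torque'],s['qpos'])
```

```text
[-0.18932295 -0.73649187 -0.04969714] [-1.62215232e-01  4.81924160e-01  1.44831264e+00  5.21058331e-04
  1.21099168e+00 -1.97012653e+00]
```

>>> apply_moves --motion "8 0 0 -0.04 0 0 -0.12;8 0 0 -0.04 0 0 -0.12;8 0 0 -0.04 0 0 -0.12;8 0 0 -0.04 0 0 -0.12;8 0 0 -0.04 0 0 -0.12;8 0 0 0 0 0 0"

```text
time: 10.98
tool_pos: [0.5782, -0.0168, 0.1782]
tool_rot: [3.141, 0.0, -2.307]
contact_force: [2.2, 1.3, 3.0]
opening: 0.012
grip_force: 25.0
```

Run:
```python
from cell import robot
s=robot.observe();print(s['torque'],s['qpos'][5])
```

```text
[ 0.24342263 -0.57633018 -0.07143928] -2.5681455042865364
```

>>> apply_moves --motion "8 0 0 -0.03 0 0 -0.1;8 0 0 -0.03 0 0 -0.1;8 0 0 0 0 0 0"

```text
time: 11.35
tool_pos: [0.5781, -0.0169, 0.1788]
tool_rot: [3.141, 0.0, -2.108]
contact_force: [1.6, 1.8, 1.7]
opening: 0.0115
grip_force: 25.0
```

Run:
```python
from cell import robot
s=robot.observe();print(s['torque'],s['qpos'][5],s['tool_rot'])
```

```text
[ 0.42216116 -0.48226085 -0.14845346] -2.767054171489272 [ 3.14056940e+00  3.55448751e-04 -2.10772895e+00]
```

Turned about 4.04 rad, a rise of about 13 mm. Releasing, lifting, and moving the closed fingers to the pot side of the nut.

>>> apply_moves --motion "30 0 0 0 0 0 0;30 0 0 0 0 0 0;30 0 0 -1.5 0 0 0;30 0 0 -1.5 0 0 0;30 0 0 -1.0 0 0 0.157;30 0 0 0 0 0 0.157;0 0 0 0 0 0 0.157;0 0 0 0 0 0 0.157;0 0 0 0 0 0 0.157;0 0 0 0 0 0 0.157;0 0 0 0 0 0 0.157;0 0 0 0 0 0 0.157;0 2 0 0 0 0 0;0 1.8 0 0 0 0 0;0 0 0 0 0 0 0;0 0 0 0 0 0 0"

```text
time: 13.35
tool_pos: [0.5422, -0.0094, 0.2198]
tool_rot: [-3.142, 0.002, 2.924]
contact_force: [-0.3, -0.1, -0.9]
opening: 0.0004
grip_force: 0.0
```

Run:
```python
from cell import robot
from h import *
s=robot.observe();print(s['time'],s['tool_pos'],s['tool_rot'],s['opening'],s['contact_force'])
tiles=[]
for n in['top','side']:
    p=robot.read_camera(n)
    print([(np.round(d['centre'],4).tolist(),d['score']) for d in robot.search_frame('nut_wings',p)[:1]])
    u,v=proj(p,[.577,-.015,.17]).astype(int);print(n,u,v,proj(p,s['tool_pos']))
    g=p['img'][v-30:v+30,u-40:u+40,::-1];tiles.append(cv2.resize(g,(400,300),interpolation=cv2.INTER_CUBIC))
cv2.imwrite('pics/crop3.png',np.hstack(tiles))
```

```text
13.35 [ 0.54218283 -0.00944232  0.21977427] [-3.14152740e+00  1.91465056e-03  2.92362509e+00] 0.00037318788604475816 [-0.2638375  -0.09151371 -0.93109411]
[]
top 299 189 [296.48389792 202.15393896]
[([0.5765, -0.0118, 0.1832], 0.78)]
side 282 178 [298.46409802 161.62193942]
```

View pics/crop3.png

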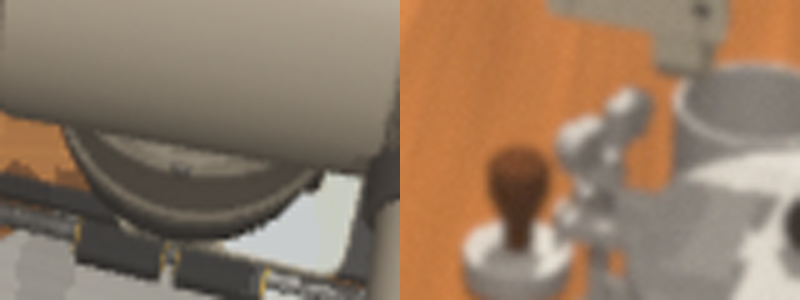

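The side tile shows the nut raised, with its wings at (565–650, 100–150), turned across the slot. The closed fingers are on the pot side at (685,70). Descending and pushing gently.

>>> apply_moves --motion "0 0 0 1.5 0 0 0;0 0 0 1.5 0 0 0;0 0 0 1 0 0 0;0 -0.5 0 0 0 0 0;0 -0.5 0 0 0 0 0;0 -0.3 0 0 0 0 0;0 -0.3 0 0 0 0 0;0 -0.3 0 0 0 0 0;0 -0.3 0 0 0 0 0;0 0 0 0 0 0 0"

```text
time: 14.8
tool_pos: [0.563, -0.014, 0.1789]
tool_rot: [-3.142, 0.0, 2.924]
contact_force: [0.2, -0.1, -0.7]
opening: 0.0003
grip_force: 0.3
```

>>> apply_moves --motion "0 -0.3 0 0 0 0 0;0 -0.3 0 0 0 0 0;0 -0.2 0 0 0 0 0;0 -0.2 0 0 0 0 0;0 0 0 0 0 0 0"

```text
time: 15.42
tool_pos: [0.5727, -0.0162, 0.1789]
tool_rot: [-3.142, 0.0, 2.924]
contact_force: [-0.8, -0.1, 0.3]
opening: 0.0006
grip_force: 0.3
```

>>> apply_moves --motion "0 -0.3 0 0 0 0 0;0 -0.3 0 0 0 0 0;0 -0.3 0 0 0 0 0;0 -0.2 0 0 0 0 0;0 0 0 0 0 0 0"

```text
time: 16.05
tool_pos: [0.5835, -0.0185, 0.1788]
tool_rot: [-3.142, 0.0, 2.924]
contact_force: [-0.2, 1.0, -0.4]
opening: 0.0002
grip_force: 0.2
```

>>> apply_moves --motion "0 -0.4 0 0 0 0 0;0 -0.4 0 0 0 0 0;0 -0.4 0 0.1 0 0 0;0 -0.4 0 0.1 0 0 0;0 0 0 0 0 0 0"

```text
time: 16.68
tool_pos: [0.5993, -0.0221, 0.1767]
tool_rot: [-3.141, 0.0, 2.924]
contact_force: [-0.2, 0.4, -0.0]
opening: 0.0006
grip_force: 0.1
```

Run:
```python
from cell import robot
from h import *
s=robot.observe();print(s['time'],s['tool_pos'],s['contact_force'])
p=robot.read_camera('side')
print([(np.round(d['centre'],4).tolist(),d['score']) for d in robot.search_frame('nut_wings',p)[:1]])
u,v=proj(p,[.59,-.015,.15]).astype(int)
g=p['img'][v-45:v+45,u-60:u+60,::-1];cv2.imwrite('pics/crop4.png',cv2.resize(g,(600,450),interpolation=cv2.INTER_CUBIC))
```

```text
16.675 [ 0.5992647  -0.02210526  0.17674599] [-0.2177886   0.37900887 -0.0345226 ]
[([0.6173, -0.0178, 0.1705], 0.48)]
```

View pics/crop4.png

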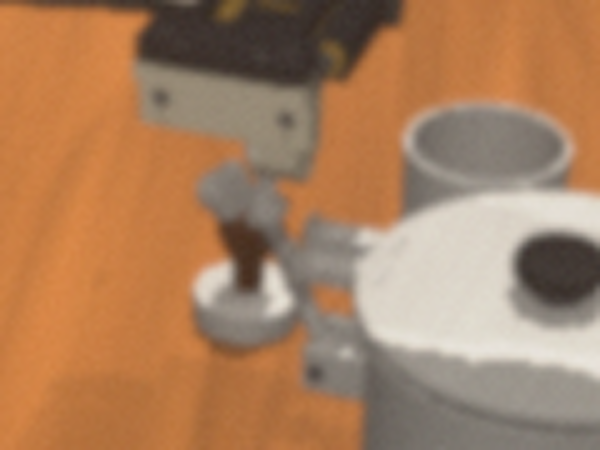

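The bolt leans out past the lips, with the nut at (240,190) in the crop and the bolt free of the lug. I'll follow the arc outward and down.

>>> apply_moves --motion "0 -0.7 0 0.4 0 0 0;0 -0.8 0 0.4 0 0 0;0 -0.75 0 0.5 0 0 0;0 -0.75 0 0.6 0 0 0;0 -0.75 0 0.65 0 0 0;0 -0.55 0 0.7 0 0 0;0 -0.55 0 0.75 0 0 0;0 -0.5 0 0.8 0 0 0;0 0 0 0 0 0 0"

```text
time: 17.9
tool_pos: [0.6511, -0.0336, 0.1279]
tool_rot: [-3.141, -0.001, 2.924]
contact_force: [-0.2, 0.5, 0.3]
opening: 0.0005
grip_force: 0.0
```

>>> apply_moves --motion "0 -0.3 0 0.7 0 0 0;0 -0.3 0 0.7 0 0 0;0 -0.2 0 0.6 0 0 0;0 -0.1 0 0.6 0 0 0;0 0 0 0 0 0 0"

```text
time: 18.52
tool_pos: [0.6595, -0.0354, 0.1021]
tool_rot: [-3.141, -0.002, 2.924]
contact_force: [0.0, 0.5, -0.4]
opening: 0.0005
grip_force: 0.0
```

Run:
```python
from cell import robot
from h import *
s=robot.observe();print(s['time'],s['tool_pos'],s['contact_force'])
p=robot.read_camera('side')
print([(np.round(d['centre'],4).tolist(),d['score']) for d in robot.search_frame('nut_wings',p)[:1]])
u,v=proj(p,[.62,-.02,.12]).astype(int)
g=p['img'][v-45:v+45,u-60:u+60,::-1];cv2.imwrite('pics/crop5.png',cv2.resize(g,(600,450),interpolation=cv2.INTER_CUBIC))
```

```text
18.525 [ 0.65951967 -0.03541225  0.10207756] [ 0.03680729  0.46641647 -0.41754955]
[([0.6717, -0.0261, 0.089], 0.5)]
```

View pics/crop5.png

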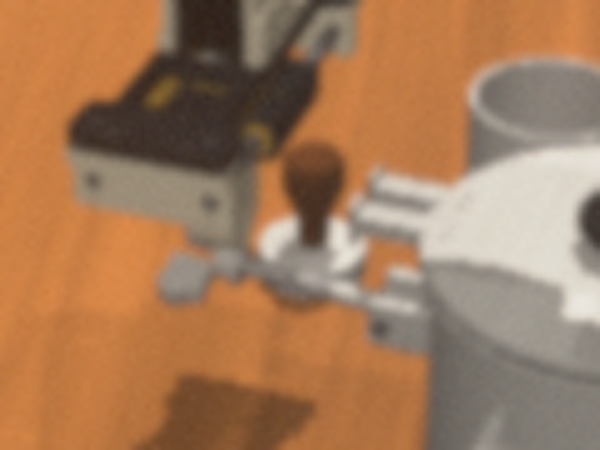

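The bolt lies about level, with the nut at (185,278) and the eye at (390,315) in the crop. Retreating straight up.

>>> apply_moves --motion "0 0 0 -1 0 0 0;0 0 0 -2 0 0 0;0 0 0 -3 0 0 0;0 0 0 -3 0 0 0;0 0 0 -2 0 0 0;0 0 0 0 0 0 0;0 0 0 0 0 0 0"

```text
time: 19.5
tool_pos: [0.6595, -0.0354, 0.2123]
tool_rot: [-3.141, -0.001, 2.924]
contact_force: [-1.1, 0.3, -0.6]
opening: 0.001
grip_force: 0.0
```

Run:
```python
from cell import robot
from h import *
s=robot.observe();print(s['time'],s['tool_pos'],s['contact_force'])
p=robot.read_camera('side')
n=[d['centre'] for d in robot.search_frame('nut_wings',p)[:1]];print(n)
if n and n[0][2]<.105 and n[0][0]>.65: print(robot.hand_in())
```

```text
19.5 [ 0.65953274 -0.03541143  0.21229262] [-1.05173917  0.34880152 -0.58583975]
[[0.6509, 0.1584, 0.037]]
the job is handed in; nothing more can be done
None
```

I handed the job in at about 19.5 s: the nut is unscrewed about 4.04 rad (about 13 mm), the bolt is swung out to about level, and the gripper is lifted clear. The last picture, taken before I lifted away, shows the bolt level; my final check before handing in picked up the cup instead of the nut, so the bolt's position after release is not confirmed.

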